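# Stockroom ledge: show the edge of the oblong label plate

## Robot

A 7-joint arm with a two-finger parallel gripper is mounted at the origin on the work surface. World frame = base frame: x ahead of the robot, y to its left, z up, the work surface at z = 0. Lengths are in m, angles in degrees, forces in N, time in s.
With the tool pointing down it reaches from about 0.425 to 0.875 m from the base axis. Payload 4.7 kg.
Tool frame: the origin (TCP) lies between the finger pads; the fingertips stand 8 mm ahead of it and the grasp point (between the pads) lies 11 mm behind it; x points along the fingers, z is the direction in which the jaws open and shut, and the axes are right-handed (so a half turn about x gives the same grasp; the last joint's range is limited). The gripper opens to 87 mm and grips with 3 to 60 N. Pads are 19 mm wide; open, the fingers measure 117 mm over their backs; the gripper's body (75 mm by 190 mm) begins 51 mm behind the grasp point.
Start: joints at [66.354, 18.392, -4.016, 83.108, 1.295, 78.541, -3.26], TCP at [0.269, -0.592, 0.231] pointing down, gripper open.
Joint ranges: [-163.93, 163.93], [-17.29, 119.83], [-79.2, 71.16], [3.27, 140.29], [-89.18, 269.18], [5.43, 117.66], [-154.24, 154.24]. Speed limits (degrees/s): [147.25, 147.25, 180, 180, 180, 180, 180].

## Interface

Orientations are given as [roll, pitch, yaw] about the fixed x, y, z axes, in that order (R = Rz(yaw) Ry(pitch) Rx(roll)).
In Python, from cell import telemetry, vision, sign_off gives the robot as it stands. The module is installed in compiled form; this text tells all that it offers.
- The arm moves only by the tool drive_tool, never from a script. Its arguments are lists of equal length, an entry for each row: "offset": the shift along the tool's x, y, z in m, a list of three; "angular": the turn, a rotation vector about the tool's x, y, z in rad, a list of three. A call has 1 to 10 rows; each row is the pose to reach, as a shift and turn from the pose measured when the call began, along the tool's axes at that moment; what a row does not reach only later rows make up. A row lasts 1/8 s, in which the tool goes at most 62.5 mm and 10.7 degrees, less where a joint would pass 70% of its speed; a pose out of reach is approached as far as the arm can. A call with a gripper value outside its range is refused whole. "fingers" is the closure, from -1 (fully open) to 1 (shut), set as the call begins (left out, the last holds). The fingers move at their own pace and stop on an object; "squeeze" is the grip in N (left out, the last holds). Time passes only in rows, so rows that repeat a pose let the fingers close. It gives the time, the measured TCP pose, the force and the opening at its end, in the units of the state.
- telemetry.get_obs(): the state, without advancing time (a new reading comes with each control period).
- vision.read_camera(name): name is "scene" or "top"; returns a dict with "pixels" (400x640x3 uint8, red, green, blue), "intrinsics" (3x3 intrinsics, pixels), "distortion" ([k1, k2, p1, p2, k3] as OpenCV has them; the pictures are not rectified), "world_from_camera" (4x4, takes a point from camera to world coordinates). Camera axes: x right, y up, looking along -z (the intrinsics and any distortion apply to the point x, -y, -z); pixel columns grow to the right and rows downward; lengths in m; the calibration is good to about 2 mm. A picture is of the moment at which its call begins. There is no depth.
- sign_off(): hands the job in, once; it reports no verdict.
The state is a dict: "time_s": time; "qpos": joint angles; "joint_velocities": joint speeds; "effort": joint torques, N m; "tool_pos": TCP position; "tool_rot": TCP orientation; "force": force on the tool from outside, world axes, zero at the start; "wrist_torque": the same for the moment, N m; "grip_width": finger opening in m.
Only numpy, scipy, OpenCV 4.12 (cv2) and the standard library are available. Lean on these libraries where they do the work, as an engineer would, in place of code of your own. Each camera call takes 0.05 s, during which the arm holds its last target.

## Task

Two thin wooden label plates, one oblong and one square, lie on the white ledge, each kept in by a swing stop at its own end. Without grasping or lifting anything, push the post of the stop at the oblong plate's end with a fingertip to swing that stop fully open, so that it points straight out from the ledge, and only then push the oblong plate along the ledge until about a third of its length sticks out past that end, lying flat and straight along the ledge, so that the next person can take it by its edge. Leave that stop open, leave the other stop shut and the square plate and everything else where they are, and finish with the robot clear of everything.

Things in the scene. Friction and masses are not known exactly. Their poses are not given: they have to be found in the camera images.
- ledge: fixed white shelf board on two supports on the table; origin on the table, under the middle of its length; ledge y runs along its length (ends at y = -220 and +220 mm), ledge x points away from the robot (front edge at -70, back edge at +85 mm), its top is 60 mm above the origin. A 12 mm wide, 12 mm high aluminium strip runs along the back edge (x from 73 to 85 mm)
- stop_left (a joint): swing stop at the left (ledge +y) end of the ledge: dark steel bar 10 mm wide, 8 mm high, lying 2 mm above the ledge top, turning about an upright pin near the robot-side edge. Value in rad: about 0 = closed, the bar lies across the ledge (along ledge +x); grows as the free end swings outward past the ledge end; 1.57 = open, the bar points straight out along ledge +y. End stop at 1.6. Light friction (about 0.05 N m, some 0.6 N at the post); it stays where it is left
- stop_right (a joint): swing stop at the right (ledge -y) end of the ledge: dark steel bar 10 mm wide, 8 mm high, lying 2 mm above the ledge top, turning about an upright pin near the robot-side edge. Value in rad: about 0 = closed, the bar lies across the ledge (along ledge +x); grows as the free end swings outward past the ledge end; 1.57 = open, the bar points straight out along ledge -y. End stop at 1.6. Light friction (about 0.05 N m, some 0.6 N at the post); it stays where it is left
- stop_left_post (a point): centre of the top of the upright round post on the free end of the left stop: post 12 mm across, its top 47 mm above the ledge top, 85 mm from the pin; push the post to swing the stop
- stop_right_post (a point): centre of the top of the upright round post on the free end of the right stop: post 12 mm across, its top 47 mm above the ledge top, 85 mm from the pin; push the post to swing the stop
- stop_left_hinge (a point): the left stop's pin axis, at the height of the ledge top; at (-58, +210) mm from the ledge's origin in ledge x, y
- stop_right_hinge (a point): the right stop's pin axis, at the height of the ledge top; at (-58, -210) mm from the ledge's origin in ledge x, y
- oblong: loose oblong wooden label plate, 70 mm (its x) x 120 mm (its y, the length) x 6 mm thick, about 70 g, two small dark screw marks; lies flat on the ledge on the left or the right half (varies), length roughly along the ledge; origin at the centre of its underside
- oblong_mid (a point): centre of the oblong plate, 3 mm above its underside; same axes as the plate
- square: loose square wooden label plate, 70 x 70 x 6 mm, on the other half of the ledge; origin at the centre of its underside; to be left alone
- stamp: round wooden hand stamp, 24 mm across, 36 mm high, standing on the ledge near its middle, by the back strip; origin at the centre of its underside; to be left alone
- jar: white screw-top jar, 52 mm across, 70 mm high, standing on the table behind the ledge; origin at the centre of its underside; to be left alone
- tape: brown roll of tape lying flat on the table behind the ledge, 90 mm across, 24 mm high; origin at the centre of its underside; to be left alone
- carton: small cardboard carton, 60 x 90 x 45 mm, on the table behind the ledge; origin at the centre of its underside; to be left alone
- ruler: flat steel ruler, 150 x 28 x 5 mm, flat on the table beyond the right end of the ledge, roughly across it; origin at the centre of its underside; to be left alone
- notepad: yellow block of notes, 75 x 75 x 12 mm, flat on the table beyond the left end of the ledge; origin at the centre of its underside; to be left alone
There are look-alikes about, which are no part of the job. What is shaped like the oblong but red or turquoise is not meant.

How it is judged (in metres and radians):
On the way, in this order (a step that is already met when the one before it is completed fails the run):
1. the stop at the oblong plate's end is swung fully open (((y of oblong_mid in the frame of ledge above 0.03 m and value of joint stop_left above 1.4 rad) or (y of oblong_mid in the frame of ledge below -0.03 m and value of joint stop_right above 1.4 rad))), for 0.2 s.
2. the oblong plate overhangs that end by about a third of its length ((y of oblong_mid in the frame of ledge between 0.185 and 0.213 m or y of oblong_mid in the frame of ledge between -0.213 and -0.185 m) and angle between oblong_mid's own z axis and vertical below 0.06 rad and z of oblong_mid in the frame of ledge between 0.058 and 0.067 m), for 0.2 s.
At the end, for the whole second after the job is handed in: The oblong plate lies flat at rest on the ledge, within 0.2 rad (11 deg) of straight along it, with its centre 185 to 213 mm from the ledge's middle (25 to 53 mm of its 120 mm past the end it lay nearest), and the stop at that end is still open (at least 1.35 rad) (all of step 2 and angle between the y axis of oblong and the y axis of ledge, either way round below 0.2 rad and ((y of oblong_mid in the frame of ledge above 0.03 m and value of joint stop_left above 1.35 rad) or (y of oblong_mid in the frame of ledge below -0.03 m and value of joint stop_right above 1.35 rad)) and linear speed of oblong below 0.01 m/s); the robot touches nothing.
It fails at once if the oblong plate is lifted, tipped or dropped off the ledge (z of oblong_mid in the frame of ledge above 0.071 m or z of oblong_mid in the frame of ledge below 0.05 m or angle between oblong_mid's own z axis and vertical above 0.2 rad).
It fails at once if the oblong plate is pushed to the ledge's end while its stop is not yet open ((y of oblong_mid in the frame of ledge above 0.168 m and value of joint stop_left below 1.2 rad) or (y of oblong_mid in the frame of ledge below -0.168 m and value of joint stop_right below 1.2 rad)).
It fails at once if the other stop is opened ((y of oblong_mid in the frame of ledge above 0.03 m and value of joint stop_right above 0.35 rad) or (y of oblong_mid in the frame of ledge below -0.03 m and value of joint stop_left above 0.35 rad)).
It fails at once if the square plate is moved more than 15 mm (distance of square from where it was at the start of the episode above 0.015 m).
It fails at once if another thing is moved more than 20 mm or lifted (distance of any of stamp, jar, tape, carton, ruler, notepad from where it was at the start of the episode above 0.02 m).
It also fails if it takes over 56 s, if anything falls off the work surface, if the arm or the gripper's body presses on something with over 40 N, if the wrist force passes 120 N, or if a joint passes its speed limit or range.

## Working session

There is one attempt and no reset: what is moved stays moved. The work goes in short steps, Python scripts to look and compute and a tool call to move; the robot and the scene stay as the last step left them, time stands still between calls to the robot, and variables do not carry over. Pictures are saved under pics/ and viewed, and the job is handed in when it is done.

Besides the shell and the picture viewer there is one more tool, called after "Emit:" as name(argument=value, ...), one argument or row to a line, values as JSON. drive_tool: Moves the arm, as the interface text tells. Its arguments: {"type":"object","properties":{"offset":{"type":"array"},"angular":{"type":"array"},"fingers":{"type":"number"},"squeeze":{"type":"number"}},"required":["offset","angular"]}

```bash
mkdir -p pics; python3 - <<'E'
from cell import telemetry, vision
import cv2
print(telemetry.get_obs())
for n in("scene","top"):
    d=vision.read_camera(n)
    cv2.imwrite(f"pics/{n}0.png",d["pixels"][:,:,::-1])
    print(n,d["intrinsics"],d["distortion"],d["world_from_camera"])
E
```

```text
{'time_s': 0.0, 'qpos': array([66.35509729, 18.44003896, -4.01580111, 83.17336431,  1.29425011,
       78.53911648, -3.26030114]), 'joint_velocities': array([ 0.07253708, -0.09308594, -0.00123938,  0.1311658 ,  0.01101344,
       -0.06788727, -0.0731517 ]), 'effort': array([-4.53743496e-04, -4.91296935e+01, -4.04207027e-01, -3.12531638e+01,
       -6.40304340e-02,  4.37263492e-02,  1.90264918e-04]), 'tool_pos': array([ 0.26881086, -0.59124346,  0.22946388]), 'tool_rot': array([-177.46268351,   89.89257286,  116.99173986]), 'force': array([0.48699274, 0.52501569, 0.16781083]), 'wrist_torque': array([-0.01501618, -0.00185956,  0.06488263]), 'grip_width': 0.08670961313382788}
scene [[424.7172758    0.         320.68113827]
 [  0.         424.7172758  199.11741731]
 [  0.           0.           1.        ]] [-0.02680601  0.          0.          0.          0.        ] [[ 0.34953028 -0.77736632  0.52300114  1.02792801]
 [ 0.93688261  0.29530623 -0.18720364 -0.10357486]
 [-0.00891969  0.55542402  0.83151945  0.94435942]
 [ 0.          0.          0.          1.        ]]
top [[505.73564071   0.         322.13866981]
 [  0.         505.73564071 203.58240155]
 [  0.           0.           1.        ]] [-0.06484916  0.          0.          0.          0.        ] [[ 0.00860962  0.9842608  -0.1765122   0.2346114 ]
 [-0.99994834  0.0075204  -0.00683887  0.06016519]
 [-0.00540379  0.17656196  0.98427469  1.51361824]
 [ 0.          0.          0.          1.        ]]
```

View pics/scene0.png

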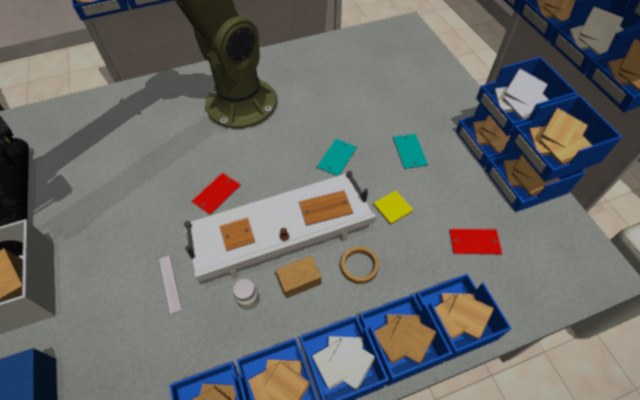

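View pics/top0.png

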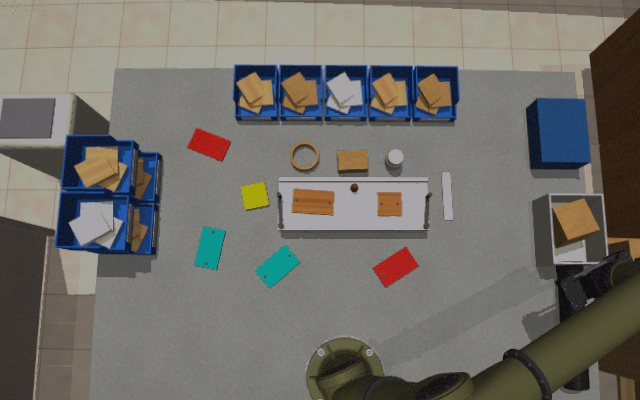

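The oblong wooden plate is at top (313,202), on the left (+y) half. The square plate is at (390,204) and the stamp at (354,188). The red and turquoise plates on the table are the look-alikes. Next I'll enlarge the ledge to confirm this.

```bash
python3 - <<'E'
import cv2
a=cv2.imread("pics/top0.png")[130:250,230:470]
cv2.imwrite("pics/top0c.png",cv2.resize(a,(792,396),interpolation=cv2.INTER_CUBIC))
b=cv2.imread("pics/scene0.png")[160:300,170:430]
cv2.imwrite("pics/scene0c.png",cv2.resize(b,(780,420),interpolation=cv2.INTER_CUBIC))
E
```

```text
(no output)
```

View pics/top0c.png

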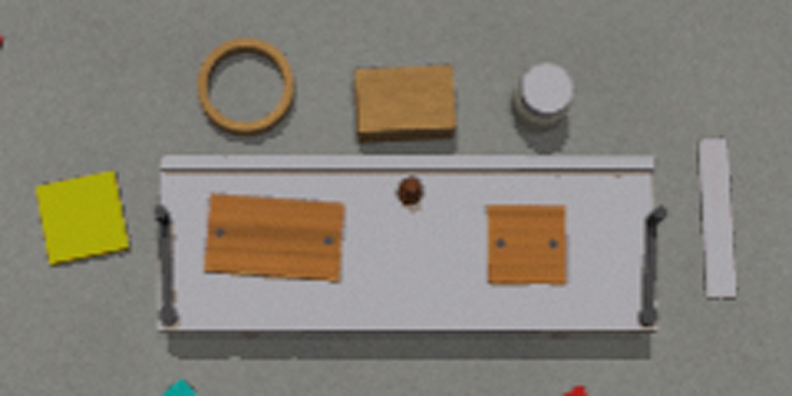

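View pics/scene0c.png

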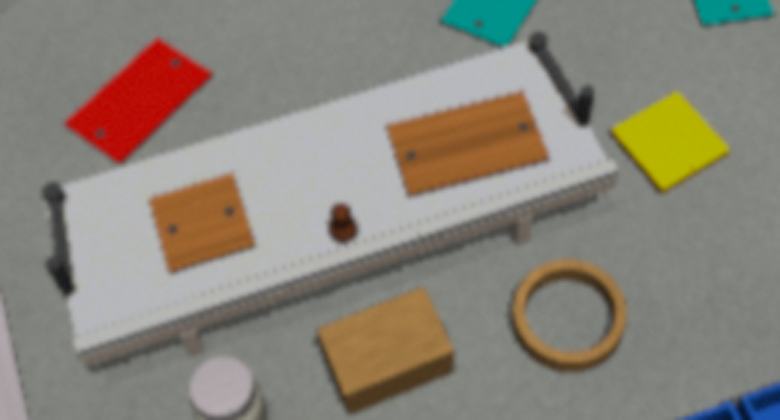

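The crops confirm it: the oblong wooden plate with two screw marks has its corners at crop (209,194), (344,203), (340,282) and (205,272). Its end is the left one, and both stops are shut. Now I'll turn these pixels into positions.

```bash
cat > h.py <<'E'
import numpy as np, cv2
from cell import telemetry, vision
from scipy.spatial.transform import Rotation as R
def ray(d,uv):
    p=cv2.undistortPoints(np.array(uv,float).reshape(-1,1,2),d["intrinsics"],np.array(d["distortion"])).reshape(-1,2)
    T=d["world_from_camera"]; c=np.c_[p[:,0],-p[:,1],-np.ones(len(p))]
    return T[:3,3],c@T[:3,:3].T
def at(d,uv,z):
    o,r=ray(d,uv); return o+r*((z-o[2])/r[:,2])[:,None]
def proj(d,P):
    T=d["world_from_camera"];P=np.atleast_2d(P); c=(P-T[:3,3])@T[:3,:3]; c=c*[1,-1,-1]
    return cv2.projectPoints(c,np.zeros(3),np.zeros(3),d["intrinsics"],np.array(d["distortion"]))[0].reshape(-1,2)
E
python3 - <<'E'
from h import *
np.set_printoptions(precision=4,suppress=True)
t=vision.read_camera("top");s=vision.read_camera("scene")
T=lambda l:np.array(l)/3.3+[230,130]-0.35
S=lambda l:np.array(l)/3+[170,160]-0.33
print("T ledge front corners",at(t,T([(160,330),(655,330)]),.06))
print("T strip back",at(t,T([(161,157),(654,157)]),.072))
print("T hinges",at(t,T([(168,318),(648,318)]),.07))
print("S hinges",at(s,S([(539,42),(53,194)]),.07))
print("T posttops",at(t,T([(161,212),(658,213)]),.107))
print("S posttops",at(s,S([(585,93),(56,268)]),.107))
p=at(t,T([(209,194),(344,203),(340,282),(205,272)]),.066);print("T plate",p,p.mean(0))
p=at(s,S([(523,92),(548,158),(410,194),(387,127)]),.066);print("S plate",p,p.mean(0))
E
```

```text
T ledge front corners [[ 0.4176  0.1971  0.06  ]
 [ 0.4209 -0.2377  0.06  ]]
T strip back [[ 0.5705  0.1988  0.072 ]
 [ 0.5739 -0.2387  0.072 ]]
T hinges [[ 0.427   0.1894  0.07  ]
 [ 0.4301 -0.2298  0.07  ]]
S hinges [[ 0.4303  0.1899  0.07  ]
 [ 0.4326 -0.2307  0.07  ]]
T posttops [[ 0.5139  0.1942  0.107 ]
 [ 0.5163 -0.2335  0.107 ]]
S posttops [[ 0.5159  0.1922  0.107 ]
 [ 0.5216 -0.2351  0.107 ]]
T plate [[0.5386 0.1559 0.066 ]
 [0.5313 0.0362 0.066 ]
 [0.4605 0.0394 0.066 ]
 [0.4685 0.1581 0.066 ]] [0.4997 0.0974 0.066 ]
S plate [[0.4714 0.1584 0.066 ]
 [0.5391 0.1527 0.066 ]
 [0.5313 0.0367 0.066 ]
 [0.4642 0.0402 0.066 ]] [0.5015 0.097  0.066 ]
```

```bash
cat >> h.py <<'E'
np.set_printoptions(precision=4,suppress=True)
LY=0.0075; LO=np.array([0.4885,-0.0205,0])
def led(p): # world->ledge
    return R.from_euler('z',-LY).apply(np.asarray(p)-LO)
def wld(p): return R.from_euler('z',LY).apply(np.asarray(p))+LO
def plan(targets,Rt=None,obs=None):
    o=obs or telemetry.get_obs(); R0=R.from_euler('xyz',o["tool_rot"],degrees=True)
    print("t",o["time_s"],"pos",o["tool_pos"],"q",o["qpos"],"F",o["force"])
    rv=(R0.inv()*Rt).as_rotvec() if Rt is not None else np.zeros(3)
    for p in targets: print("offset",R0.inv().apply(np.array(p)-o["tool_pos"]).round(4),"ang",rv.round(4))
def down(jaw): # tool x down, tool z along world angle jaw (rad)
    x=np.array([0,0,-1.]);z=np.array([np.cos(jaw),np.sin(jaw),0]);y=np.cross(z,x)
    return R.from_matrix(np.c_[x,y,z])
E
python3 - <<'E'
from h import *
o=telemetry.get_obs();M=R.from_euler('xyz',o["tool_rot"],degrees=True).as_matrix();print(M)
W=[(.4,-.4,.23),(.5,-.2,.23),(.5,0,.2),(.51,.17,.16)]
plan(W,down(LY)); plan(W,down(LY+np.pi))
t=vision.read_camera("top")
T=lambda l:np.array(l)/3.3+[230,130]-0.35
print("stamp",at(t,T([(410,185)]),.096))
print(led([.4997,.0974,.066]))
for th in (0.04,.3,.6,.9,1.2,1.4,1.55):
    p=wld(np.array([-.058+.085*np.cos(th),.21+.085*np.sin(th),.107]));print(th,p)
E
```

```text
[[-0.0006  0.9103  0.4139]
 [ 0.0011  0.4139 -0.9103]
 [-1.     -0.0001 -0.0012]]
t 0.2 pos [ 0.2689 -0.5914  0.2299] q [66.3553 18.4232 -4.0138 83.1496  1.2944 78.5408 -3.2599] F [ 0.0996  0.7034 -0.6337]
offset [-0.      0.1986 -0.12  ] ang [-1.1515 -0.0011 -0.0006]
offset [ 0.0001  0.3724 -0.2606] ang [-1.1515 -0.0011 -0.0006]
offset [ 0.0304  0.4552 -0.4427] ang [-1.1515 -0.0011 -0.0006]
offset [ 0.0705  0.5347 -0.5932] ang [-1.1515 -0.0011 -0.0006]
t 0.2 pos [ 0.2689 -0.5914  0.2299] q [66.3553 18.4232 -4.0138 83.1496  1.2944 78.5408 -3.2599] F [ 0.0996  0.7034 -0.6337]
offset [-0.      0.1986 -0.12  ] ang [ 1.9901 -0.0007  0.0012]
offset [ 0.0001  0.3724 -0.2606] ang [ 1.9901 -0.0007  0.0012]
offset [ 0.0304  0.4552 -0.4427] ang [ 1.9901 -0.0007  0.0012]
offset [ 0.0705  0.5347 -0.5932] ang [ 1.9901 -0.0007  0.0012]
stamp [[ 0.5416 -0.0205  0.096 ]]
[0.0121 0.1178 0.066 ]
0.04 [0.5138 0.1931 0.107 ]
0.3 [0.5099 0.2148 0.107 ]
0.6 [0.4987 0.2376 0.107 ]
0.9 [0.4813 0.256  0.107 ]
1.2 [0.4591 0.2685 0.107 ]
1.4 [0.4427 0.2729 0.107 ]
1.55 [0.4301 0.2741 0.107 ]
```

Emit:
drive_tool(
  offset=[
    [0,0.04,-0.024],
    [0,0.08,-0.048],
    [0,0.12,-0.072],
    [0,0.16,-0.096],
    [0,0.2,-0.12],
    [0,0.235,-0.148],
    [0,0.27,-0.176],
    [0,0.305,-0.204],
    [0,0.34,-0.232],
    [0,0.372,-0.26],
  ],
  angular=[
    [-0.11,0,0],
    [-0.23,0,0],
    [-0.34,0,0],
    [-0.46,0,0],
    [-0.57,0,0],
    [-0.69,0,0],
    [-0.8,0,0],
    [-0.92,0,0],
    [-1.04,0,0],
    [-1.15,0,0],
  ],
  fingers=1,
  squeeze=10,
)

```text
time_s: 1.5
tool_pos: [0.5005, -0.1993, 0.2303]
tool_rot: [100.8, 90.0, 101.4]
force: [0.8, 0.2, -0.5]
grip_width: 0.0017
```

```bash
python3 - <<'E'
from h import *
plan([(.505,0,.2),(.512,.168,.16),(.512,.168,.09)],down(LY)); print(telemetry.get_obs()["grip_width"])
E
```

```text
t 1.5 pos [ 0.5005 -0.1993  0.2303] q [ 44.3498   6.3641 -27.2504  98.2104   2.9644  76.1617  17.1031] F [ 0.75    0.1727 -0.5263]
offset [0.0304 0.1993 0.0065] ang [ 0.0025 -0.0001 -0.0006]
offset [0.0705 0.3671 0.0152] ang [ 0.0025 -0.0001 -0.0006]
offset [0.1405 0.3671 0.0152] ang [ 0.0025 -0.0001 -0.0006]
0.0017168776858736403
```

Emit:
drive_tool(
  offset=[
    [0.008,0.05,0.002],
    [0.015,0.1,0.003],
    [0.023,0.15,0.005],
    [0.03,0.2,0.007],
    [0.04,0.24,0.009],
    [0.05,0.285,0.011],
    [0.06,0.325,0.013],
    [0.07,0.367,0.015],
    [0.07,0.367,0.015],
  ],
  angular=[
    [0,0,0],
    [0,0,0],
    [0,0,0],
    [0,0,0],
    [0,0,0],
    [0,0,0],
    [0,0,0],
    [0,0,0],
    [0,0,0],
  ],
)

```text
time_s: 2.62
tool_pos: [0.5103, 0.172, 0.16]
tool_rot: [121.2, 89.8, 122.2]
force: [0.5, 0.2, 0.3]
grip_width: 0.0003
```

```bash
python3 - <<'E'
from h import *
s=vision.read_camera("scene");b=np.ascontiguousarray(s["pixels"][90:290,260:460,::-1])
cv2.imwrite("pics/s1.png",cv2.resize(b,(600,600),interpolation=cv2.INTER_CUBIC))
plan([(.512,.169,.09)],down(LY)); 
E
```

```text
t 2.675 pos [0.5111 0.1694 0.1602] q [ 19.1935  11.711  -44.6262 102.9934   8.7086  68.8786 -27.2153] F [-0.1615  0.1787  0.1185]
offset [ 0.0702 -0.0005  0.001 ] ang [ 0.0061 -0.0012 -0.001 ]
```

View pics/s1.png

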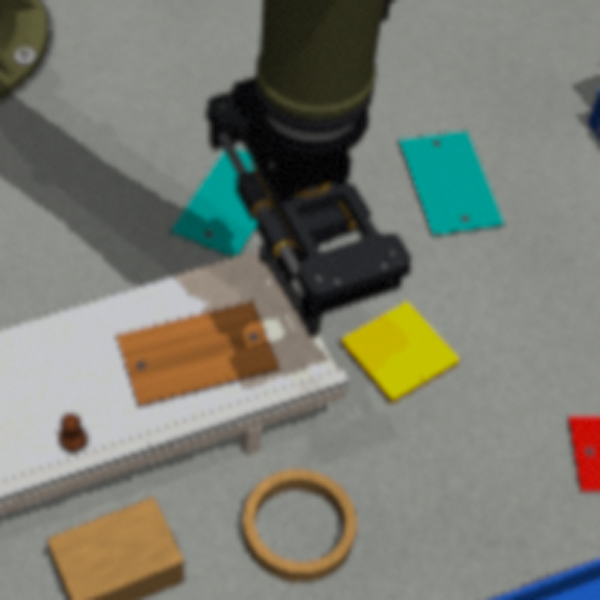

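The picture shows the closed gripper above the plate's left end, at crop (315,300), and everything else is undisturbed. I'll descend between the plate and the post, keeping the tip above the plate's height.

Emit:
drive_tool(
  offset=[
    [0.02,0,0.001],
    [0.04,0,0.001],
    [0.06,0,0.001],
    [0.07,0,0.001],
    [0.07,0,0.001],
  ],
  angular=[
    [0,0,0],
    [0,0,0],
    [0,0,0],
    [0,0,0],
    [0,0,0],
  ],
)

```text
time_s: 3.3
tool_pos: [0.5114, 0.1692, 0.0891]
tool_rot: [164.6, 89.8, 165.4]
force: [0.2, 0.4, 0.5]
grip_width: 0.0005
```

```bash
python3 - <<'E'
from h import *
H=wld([-.058,.21,0])
def path(ths):
    out=[]
    for th in ths:
        post=H[:2]+.085*np.array([np.cos(th+LY),np.sin(th+LY)])
        # rectangle 30x19 half (15,9.5), touch at tangent dir
        t=np.array([-np.sin(th),np.cos(th)])
        # blended contact point on the finger: ellipse-like support
        c=np.array([-15*min(1,np.sin(th)*1.3),9.5*min(1,np.cos(th)*1.3)])/1000
        out.append(np.r_[post-t*.006-c,.09])
    return out
plan(path([.04,.2,.35,.5,.65,.8,.95,1.1,1.25,1.4,1.5,1.56]),down(LY))
print(np.array(path([.04,.35,.65,.95,1.25,1.56])))
E
```

```text
t 3.3 pos [0.5114 0.1692 0.0891] q [ 17.3397  16.5827 -43.4822 107.0749  12.7827  61.4828 -30.3587] F [0.1909 0.3901 0.5065]
offset [-0.0009  0.0083  0.0036] ang [ 0.0061 -0.0031 -0.0008]
offset [-0.0009  0.0219  0.0061] ang [ 0.0061 -0.0031 -0.0008]
offset [-0.0009  0.0344  0.0064] ang [ 0.0061 -0.0031 -0.0008]
offset [-0.0009  0.0463  0.0047] ang [ 0.0061 -0.0031 -0.0008]
offset [-0.0008  0.0575  0.001 ] ang [ 0.0061 -0.0031 -0.0008]
offset [-0.0008  0.0685 -0.0045] ang [ 0.0061 -0.0031 -0.0008]
offset [-0.0008  0.0789 -0.0126] ang [ 0.0061 -0.0031 -0.0008]
offset [-0.0007  0.0879 -0.0229] ang [ 0.0061 -0.0031 -0.0008]
offset [-0.0007  0.0954 -0.0343] ang [ 0.0061 -0.0031 -0.0008]
offset [-0.0007  0.1012 -0.0463] ang [ 0.0061 -0.0031 -0.0008]
offset [-0.0006  0.1041 -0.0547] ang [ 0.0061 -0.0031 -0.0008]
offset [-0.0006  0.1055 -0.0597] ang [ 0.0061 -0.0031 -0.0008]
[[0.5149 0.1776 0.09  ]
 [0.5173 0.2037 0.09  ]
 [0.5116 0.2267 0.09  ]
 [0.4977 0.2479 0.09  ]
 [0.4758 0.2641 0.09  ]
 [0.4502 0.2739 0.09  ]]
```

Emit:
drive_tool(
  offset=[
    [0,0.008,0.003],
    [0,0.015,0.005],
    [0,0.022,0.006],
    [0,0.028,0.006],
    [0,0.034,0.006],
    [0,0.046,0.005],
    [0,0.057,0.001],
    [0,0.068,-0.004],
    [0,0.078,-0.012],
    [0,0.078,-0.012],
  ],
  angular=[
    [0,0,0],
    [0,0,0],
    [0,0,0],
    [0,0,0],
    [0,0,0],
    [0,0,0],
    [0,0,0],
    [0,0,0],
    [0,0,0],
    [0,0,0],
  ],
)

```text
time_s: 4.55
tool_pos: [0.4971, 0.2486, 0.0894]
tool_rot: [157.2, 89.8, 158.1]
force: [-0.8, 1.4, -0.4]
grip_width: 0.0007
```

```bash
python3 - <<'E'
from h import *
for n,(r,c) in {"scene":(120,290),"top":(120,230)}.items():
    b=vision.read_camera(n)["pixels"][r:r+130,c:c+130,::-1]
    cv2.imwrite(f"pics/{n}2.png",cv2.resize(b,(400,400),interpolation=cv2.INTER_CUBIC))
cv2.imwrite("pics/b2.png",np.hstack([cv2.imread("pics/scene2.png"),cv2.imread("pics/top2.png")]))
plan([(.4758,.2641,.09),(.4502,.274,.09)],down(LY)); 
E
```

```text
t 4.65 pos [0.4981 0.247  0.0892] q [  9.5308  19.2398 -44.7517 104.6676  15.0386  62.3778 -39.9082] F [ 0.602  -0.0794 -0.0081]
offset [-0.0007  0.0174 -0.0221] ang [ 0.0065 -0.0031 -0.0005]
offset [-0.0006  0.0276 -0.0475] ang [ 0.0065 -0.0031 -0.0005]
```

View pics/b2.png

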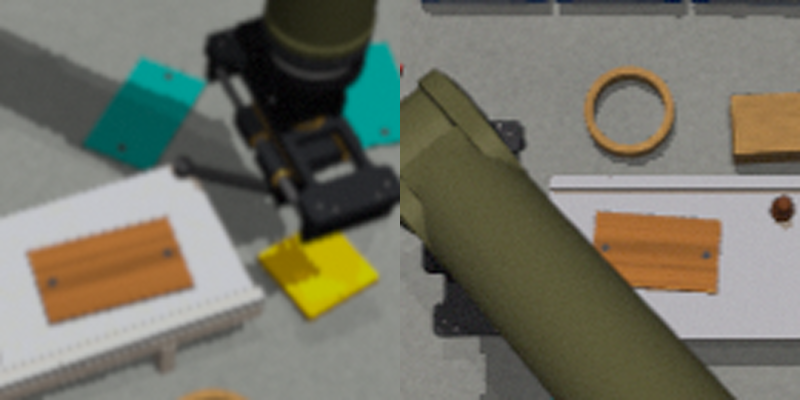

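The bar now lies from (185,168) to (265,188) in the scene crop, so it has swung part of the way out. The plate and notepad haven't moved. I'll continue the arc.

Emit:
drive_tool(
  offset=[
    [0,0.009,-0.01],
    [0,0.014,-0.016],
    [0,0.017,-0.022],
    [0,0.021,-0.028],
    [0,0.023,-0.034],
    [0,0.025,-0.039],
    [0,0.027,-0.044],
    [0,0.027,-0.047],
    [0,0.027,-0.049],
    [0,0.027,-0.049],
  ],
  angular=[
    [0,0,0],
    [0,0,0],
    [0,0,0],
    [0,0,0],
    [0,0,0],
    [0,0,0],
    [0,0,0],
    [0,0,0],
    [0,0,0],
    [0,0,0],
  ],
)

```text
time_s: 5.9
tool_pos: [0.4486, 0.2734, 0.0894]
tool_rot: [170.5, 89.8, 171.3]
force: [-0.4, 0.2, 0.4]
grip_width: 0.0005
```

```bash
python3 - <<'E'
from h import *
b=vision.read_camera("scene")["pixels"][120:250,290:420,::-1]
cv2.imwrite("pics/s3.png",cv2.resize(b,(600,600),interpolation=cv2.INTER_CUBIC))
plan([(.475,.274,.09),(.475,.26,.16),(.505,.02,.16)],down(LY)); 
E
```

```text
t 5.95 pos [0.4487 0.2732 0.0893] q [  7.8971  15.5766 -47.0139 108.7735  12.7975  61.2198 -43.5206] F [ 0.6343  0.0067 -0.7628]
offset [-0.0007  0.0004  0.0264] ang [ 0.0064 -0.0034 -0.0004]
offset [-0.0708 -0.0136  0.0259] ang [ 0.0064 -0.0034 -0.0004]
offset [-0.0709 -0.254   0.0526] ang [ 0.0064 -0.0034 -0.0004]
```

View pics/s3.png

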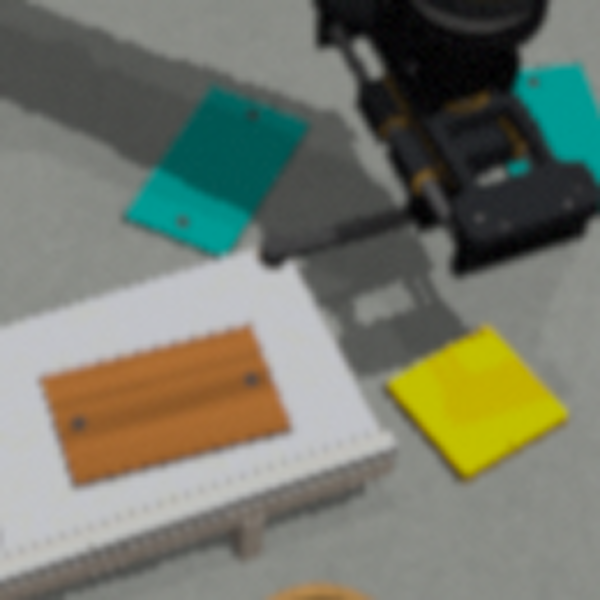

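The bar now runs from (272,255) to about (410,215), roughly in line with the front edge. I'll back off, rise and measure the stop angle.

Emit:
drive_tool(
  offset=[
    [0,0,0.015],
    [0,0,0.027],
    [-0.025,0,0.027],
    [-0.05,0,0.027],
    [-0.08,-0.03,0.03],
    [-0.08,-0.09,0.035],
    [-0.08,-0.145,0.04],
    [-0.08,-0.2,0.046],
    [-0.08,-0.257,0.052],
    [-0.08,-0.257,0.052],
  ],
  angular=[
    [0,0,0],
    [0,0,0],
    [0,0,0],
    [0,0,0],
    [0,0,0],
    [0,0,0],
    [0,0,0],
    [0,0,0],
    [0.007,-0.003,0],
    [0.007,-0.003,0],
  ],
  fingers=0.3,
)

```text
time_s: 7.2
tool_pos: [0.5054, 0.0105, 0.1688]
tool_rot: [-123.0, 89.9, -123.2]
force: [0.0, -0.3, -0.2]
grip_width: 0.0306
```

```bash
python3 - <<'E'
from h import *
b=vision.read_camera("scene")["pixels"][110:240,290:420,::-1]
cv2.imwrite("pics/s4.png",cv2.resize(b,(600,600),interpolation=cv2.INTER_CUBIC))
plan([(.505,.018,.168)],down(LY)); print(telemetry.get_obs()["grip_width"])
E
```

```text
t 7.25 pos [0.5052 0.0141 0.1689] q [ 31.5962   5.4405 -37.7893 106.8605   3.5234  68.9064  -7.2682] F [-0.0468  1.0923  0.8442]
offset [ 0.0009  0.0039 -0.0002] ang [-0.0063 -0.0007 -0.0007]
0.03058234761751197
```

View pics/s4.png

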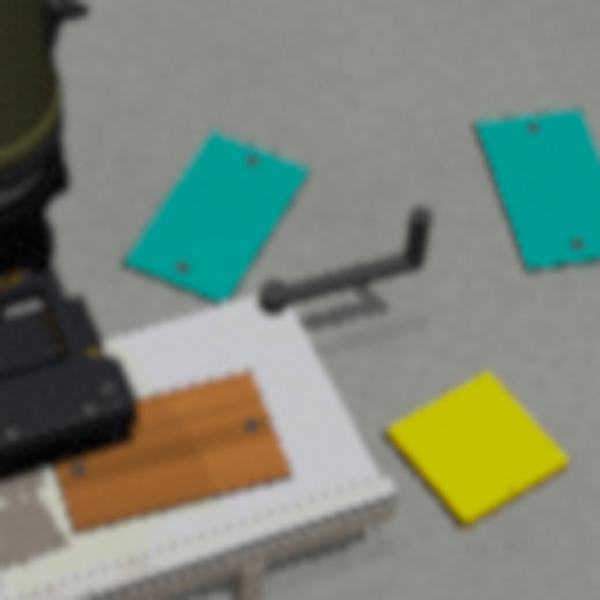

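The post top is at (420,213) and its foot at about (415,262).

```bash
python3 - <<'E'
from h import *
s=vision.read_camera("scene")
u=np.array([[420,213],[415,262],[275,296]])/4.615+[290,110]-.4
P=np.r_[at(s,u[:1],.107),at(s,u[1:2],.068),at(s,u[2:],.07)];print(P)
L=led(P)-[-.058,.21,0]
print(L,np.arctan2(L[:,1],L[:,0]))
plan([(.501,.018,.0705)],down(LY))
E
```

```text
[[0.4311 0.2737 0.107 ]
 [0.4349 0.2735 0.068 ]
 [0.4304 0.1895 0.07  ]]
[[0.0028 0.0847 0.107 ]
 [0.0066 0.0844 0.068 ]
 [0.0015 0.0004 0.07  ]] [1.5372 1.4926 0.2611]
t 7.3 pos [0.505  0.0164 0.169 ] q [ 31.5017   5.4259 -37.9285 106.8734   3.4836  68.9032  -7.2784] F [ 0.4457  0.7142 -0.0381]
offset [ 0.0985  0.0014 -0.0039] ang [-0.0026 -0.0006 -0.0014]
```

The stop is open at about 1.54 rad, with its post 85 mm from the pin as it should be. Now I'll lower behind the plate's inner end.

Emit:
drive_tool(
  offset=[
    [0.025,0,-0.004],
    [0.05,0,-0.004],
    [0.075,0,-0.004],
    [0.088,0,-0.004],
    [0.094,0,-0.004],
    [0.097,0,-0.004],
    [0.097,0,-0.004],
  ],
  angular=[
    [0,0,0],
    [0,0,0],
    [0,0,0],
    [0,0,0],
    [0,0,0],
    [0,0,0],
    [0,0,0],
  ],
)

```text
time_s: 8.18
tool_pos: [0.5014, 0.0167, 0.0725]
tool_rot: [79.3, 89.9, 79.6]
force: [0.1, 0.6, 0.5]
grip_width: 0.0306
```

```bash
python3 - <<'E'
from h import *
b=vision.read_camera("scene")["pixels"][130:260,250:380,::-1]
cv2.imwrite("pics/s5.png",cv2.resize(b,(600,600),interpolation=cv2.INTER_CUBIC))
plan([(.501,.018,.0705),(.501,.03,.0705)],down(LY)); print(telemetry.get_obs()["grip_width"])
E
```

```text
t 8.225 pos [0.5014 0.0166 0.0727] q [ 29.7788  11.6622 -37.4971 113.1207   8.2827  57.8108 -11.2908] F [ 0.1177 -0.2298  0.3063]
offset [ 0.0022  0.0014 -0.0004] ang [-0.0026  0.0006 -0.0012]
offset [ 0.0022  0.0134 -0.0004] ang [-0.0026  0.0006 -0.0012]
0.030175601191456427
```

View pics/s5.png

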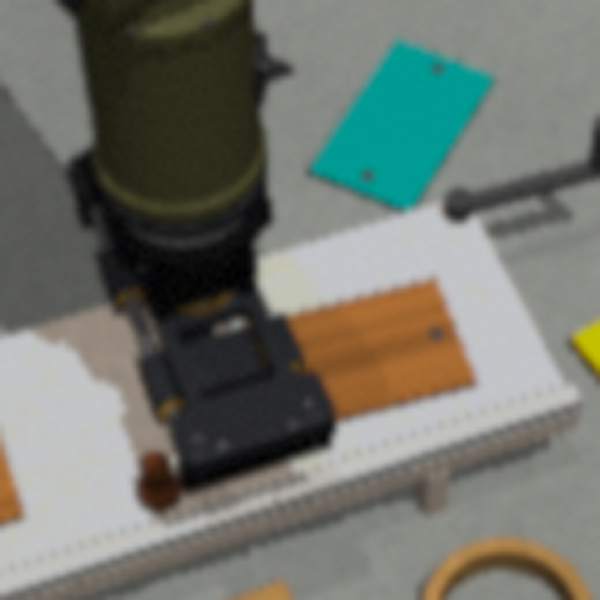

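Emit:
drive_tool(
  offset=[
    [0.002,0,0],
    [0.003,0.004,0],
    [0.003,0.008,0],
    [0.003,0.012,0],
    [0.003,0.018,0],
    [0.003,0.024,0],
    [0.003,0.03,0],
    [0.003,0.03,0],
  ],
  angular=[
    [0,0,0],
    [0,0,0],
    [0,0,0],
    [0,0,0],
    [0,0,0],
    [0,0,0],
    [0,0,0],
    [0,0,0],
  ],
)

```text
time_s: 9.22
tool_pos: [0.5013, 0.0474, 0.0697]
tool_rot: [69.5, 89.9, 69.9]
force: [0.7, -0.3, -0.7]
grip_width: 0.0306
```

```bash
python3 - <<'E'
from h import *
b=vision.read_camera("scene")["pixels"][130:260,250:380,::-1]
cv2.imwrite("pics/s6.png",cv2.resize(b,(600,600),interpolation=cv2.INTER_CUBIC))
plan([(.501,.095,.0705),(.501,.109,.0705)],down(LY)); print(telemetry.get_obs()["grip_width"])
E
```

```text
t 9.275 pos [0.5013 0.047  0.0697] q [ 27.1675  12.3234 -38.5461 113.0078   8.9826  57.5775 -15.2524] F [-0.3242  0.4786  0.4675]
offset [-0.0008  0.048   0.    ] ang [-0.002   0.0005 -0.0013]
offset [-0.0008  0.062   0.0001] ang [-0.002   0.0005 -0.0013]
0.030841149954164728
```

View pics/s6.png

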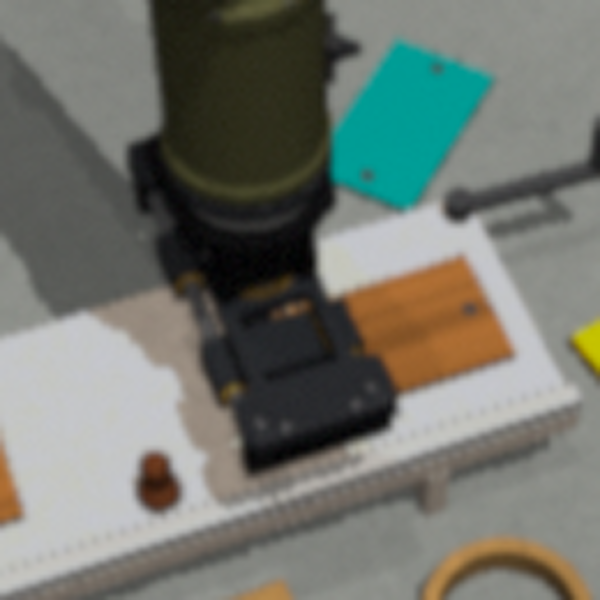

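The plate is sliding straight, with its far corners now at (465,260) and (513,355). The stop is still open and nothing else has moved. I'll continue.

Emit:
drive_tool(
  offset=[
    [0,0.006,0],
    [0,0.012,0],
    [0,0.018,0],
    [0,0.024,0],
    [0,0.03,0],
    [0,0.036,0],
    [0,0.042,0],
    [0,0.048,0],
    [0,0.048,0],
  ],
  angular=[
    [0,0,0],
    [0,0,0],
    [0,0,0],
    [0,0,0],
    [0,0,0],
    [0,0,0],
    [0,0,0],
    [0,0,0],
    [0,0,0],
  ],
)

```text
time_s: 10.4
tool_pos: [0.501, 0.0957, 0.0698]
tool_rot: [72.7, 89.9, 73.0]
force: [-0.5, -0.3, 0.7]
grip_width: 0.0306
```

```bash
python3 - <<'E'
from h import *
b=vision.read_camera("scene")["pixels"][130:260,280:410,::-1]
cv2.imwrite("pics/s7.png",cv2.resize(b,(600,600),interpolation=cv2.INTER_CUBIC))
plan([(.501,.109,.0705)],down(LY)); print(telemetry.get_obs()["grip_width"])
E
```

```text
t 10.45 pos [0.501  0.0953 0.0698] q [ 22.9062  13.4537 -40.0977 112.1101  10.1099  57.8734 -21.4657] F [-0.386   0.4206 -0.0672]
offset [-0.0007  0.0137  0.0001] ang [-0.0014  0.0005 -0.0014]
0.030679685812557343
```

View pics/s7.png

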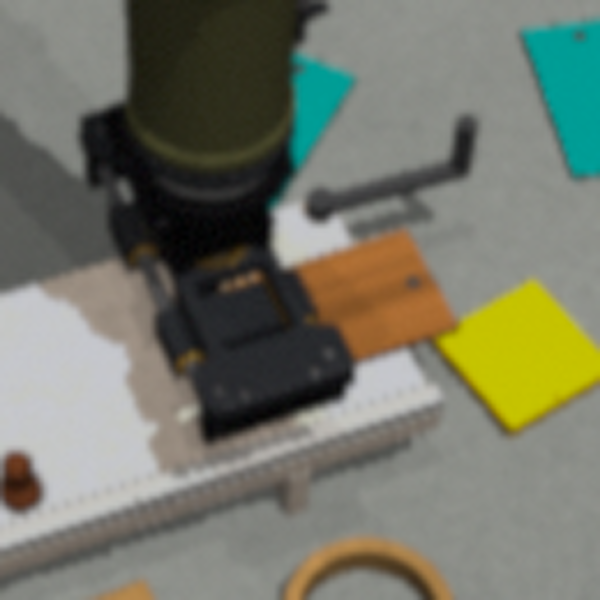

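The far-end corners are at crop (410,231) and (457,322). I'll measure them.

```bash
python3 - <<'E'
from h import *
s=vision.read_camera("scene")
u=np.array([[410,231],[457,322]])/4.615+[280,130]-.4
L=led(at(s,u,.066));print(L, "centre y",L[:,1].mean()-.06)
E
```

```text
[[-0.0239  0.2503  0.066 ]
 [ 0.0407  0.2487  0.066 ]] centre y 0.18947404420523084
```

Emit:
drive_tool(
  offset=[
    [0,0.003,0],
    [0,0.006,0],
    [0,0.009,0],
    [0,0.0115,0],
    [0,0.0115,0],
    [0,0.005,0],
    [0,-0.005,0],
    [0,-0.015,0],
    [0,-0.015,0],
  ],
  angular=[
    [0,0,0],
    [0,0,0],
    [0,0,0],
    [0,0,0],
    [0,0,0],
    [0,0,0],
    [0,0,0],
    [0,0,0],
    [0,0,0],
  ],
)

```text
time_s: 11.62
tool_pos: [0.5012, 0.0783, 0.0697]
tool_rot: [58.3, 90.0, 58.5]
force: [-0.2, -0.2, -0.2]
grip_width: 0.0304
```

Emit:
drive_tool(
  offset=[
    [-0.02,0,0],
    [-0.05,0,0],
    [-0.1,0,0],
    [-0.13,-0.05,0],
    [-0.13,-0.1,0],
    [-0.13,-0.15,0],
    [-0.13,-0.2,0],
    [-0.13,-0.25,0],
    [-0.13,-0.3,0],
    [-0.13,-0.3,0],
  ],
  angular=[
    [0,0,0],
    [0,0,0],
    [0,0,0],
    [0,0,0],
    [0,0,0],
    [0,0,0],
    [0,0,0],
    [0,0,0],
    [0,0,0],
    [0,0,0],
  ],
)

```text
time_s: 12.88
tool_pos: [0.5008, -0.2269, 0.1989]
tool_rot: [-150.7, 90.0, -150.9]
force: [-0.6, 0.6, -0.4]
grip_width: 0.0305
```

```bash
python3 - <<'E'
from h import *
b=vision.read_camera("scene")["pixels"][130:280,260:410,::-1]
a=vision.read_camera("top")["pixels"][130:280,230:380,::-1]
cv2.imwrite("pics/s8.png",np.hstack([cv2.resize(x,(400,400),interpolation=cv2.INTER_CUBIC) for x in (b,a)]))
cv2.imwrite("pics/s8b.png",cv2.resize(b,(600,600),interpolation=cv2.INTER_CUBIC))
cv2.imwrite("pics/t8b.png",cv2.resize(a,(600,600),interpolation=cv2.INTER_CUBIC))
plan([])
E
```

```text
t 12.975 pos [ 0.502  -0.2216  0.1992] q [ 44.981    8.705  -26.139   99.3683   3.8914  72.8664  18.0773] F [ 0.449   0.5982 -0.1595]
```

View pics/s8b.png

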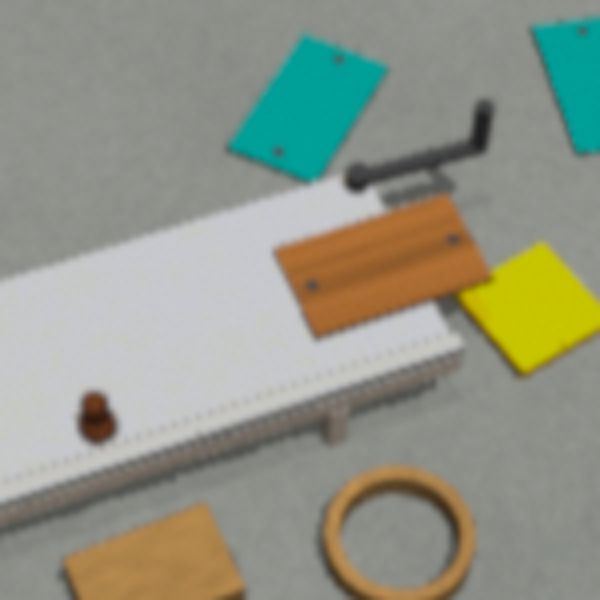

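View pics/t8b.png

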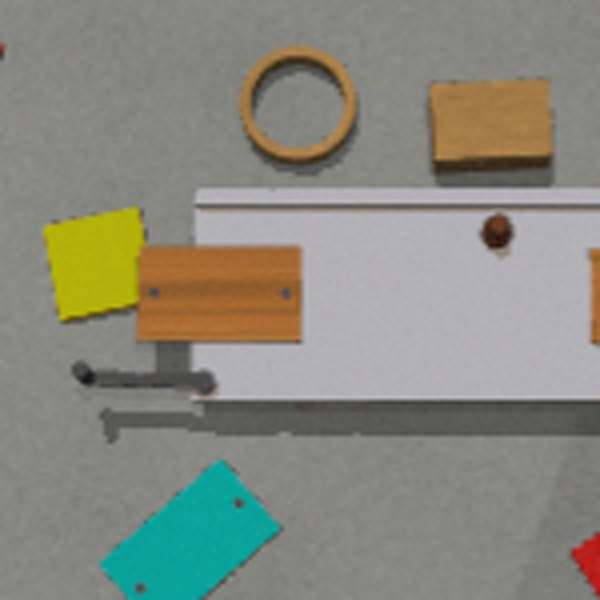

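The plate lies straight along the ledge, with top corners (137,247), (302,247), (302,341), (137,341) and the ledge end at about column 194. The stop points straight out.

```bash
python3 - <<'E'
from h import *
t=vision.read_camera("top");s=vision.read_camera("scene")
T=lambda l:np.array(l)/4+[230,130]-.4
S=lambda l:np.array(l)/4+[260,130]-.4
p=led(at(t,T([(137,247),(302,247),(302,341),(137,341)]),.066));print(p,p.mean(0))
p=led(at(s,S([(448,195),(494,278),(317,338),(274,248)]),.066));print(p,p.mean(0))
print("end",led(at(t,T([(194,190),(191,400)]),.06)))
P=np.r_[at(s,S([(485,105)]),.107),at(t,T([(80,371)]),.107)]
L=led(P)-[-.058,.21,0];print(L,np.arctan2(L[:,1],L[:,0]))
# change elsewhere
a=cv2.imread("pics/top0.png").astype(int);b=t["pixels"][:,:,::-1].astype(int)
d=np.abs(a-b).sum(2); print("diff jar/carton/tape/ruler/notepad/square/stopR/stamp",[int((d[y0:y1,x0:x1]>90).sum()) for x0,y0,x1,y1 in((380,145,410,172),(335,145,372,175),(286,138,322,174),(438,168,456,224),(238,178,272,212),(374,188,406,220),(418,188,436,232),(346,180,362,196))])
cv2.imwrite("pics/t9.png",t["pixels"][:,:,::-1])
cv2.imwrite("pics/s9.png",s["pixels"][:,:,::-1])
E
```

```text
[[ 0.0427  0.2612  0.066 ]
 [ 0.0427  0.1405  0.066 ]
 [-0.0268  0.14    0.066 ]
 [-0.0268  0.2597  0.066 ]] [0.008  0.2004 0.066 ]
[[-0.0247  0.2596  0.066 ]
 [ 0.0439  0.2594  0.066 ]
 [ 0.0447  0.1403  0.066 ]
 [-0.0267  0.1403  0.066 ]] [0.0093 0.1999 0.066 ]
end [[ 0.0869  0.2208  0.06  ]
 [-0.0691  0.2204  0.06  ]]
[[0.0034 0.0851 0.107 ]
 [0.0034 0.0845 0.107 ]] [1.5314 1.5309]
diff jar/carton/tape/ruler/notepad/square/stopR/stamp [0, 0, 0, 995, 128, 0, 586, 0]
```

View pics/s9.png

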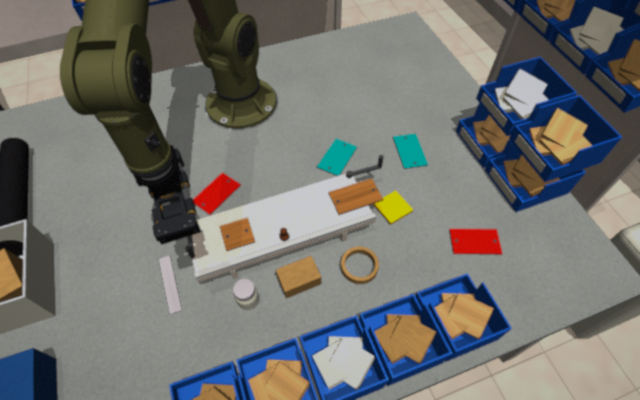

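View pics/t9.png

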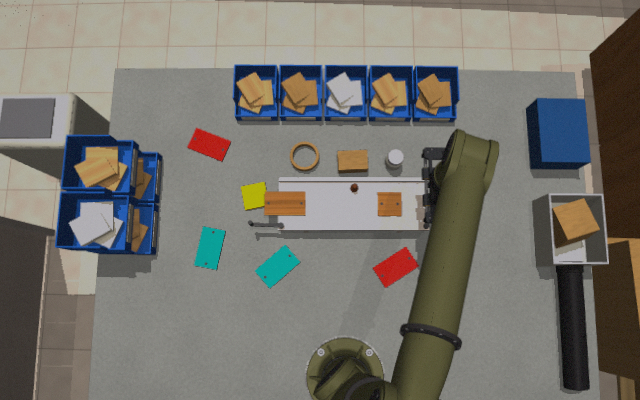

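Both cameras put the plate's centre at about 0.200. The ruler and right stop are only hidden under the arm in the top view, so I'll move the arm clear and check them.

Emit:
drive_tool(
  offset=[
    [-0.04,-0.03,0],
    [-0.04,-0.07,-0.02],
    [-0.04,-0.12,-0.04],
    [-0.04,-0.16,-0.06],
    [-0.04,-0.2,-0.08],
    [-0.04,-0.2,-0.08],
    [-0.04,-0.2,-0.08],
  ],
  angular=[
    [0,0,0],
    [0,0,0],
    [0,0,0],
    [0,0,0],
    [0,0,0],
    [0,0,0],
    [0,0,0],
  ],
)

```text
time_s: 13.95
tool_pos: [0.4248, -0.4187, 0.2392]
tool_rot: [60.7, 89.8, 61.2]
force: [0.7, 0.4, -0.1]
grip_width: 0.0305
```

```bash
python3 - <<'E'
from h import *
t=vision.read_camera("top");s=vision.read_camera("scene")
for n,d in(("t",t),("s",s)):
    a=cv2.imread("pics/%s0.png"%("top" if n=="t" else "scene"))
    b=d["pixels"][:,:,::-1]
    c=(slice(140,250),slice(370,480)) if n=="t" else (slice(210,330),slice(150,270))
    cv2.imwrite(f"pics/{n}10.png",np.hstack([cv2.resize(x[c],(400,400),interpolation=cv2.INTER_CUBIC) for x in(a,b)]))
plan([]); print(telemetry.get_obs()["joint_velocities"])
E
```

```text
t 14.05 pos [ 0.4251 -0.4184  0.2394] q [ 57.2679  12.5646 -17.7794  89.8904   3.7598  78.1653  39.6302] F [ 0.2968  0.1968 -0.4941]
[-0.0747  0.0053  0.3179 -0.0732  0.3084  0.0573  0.0337]
```

View pics/t10.png

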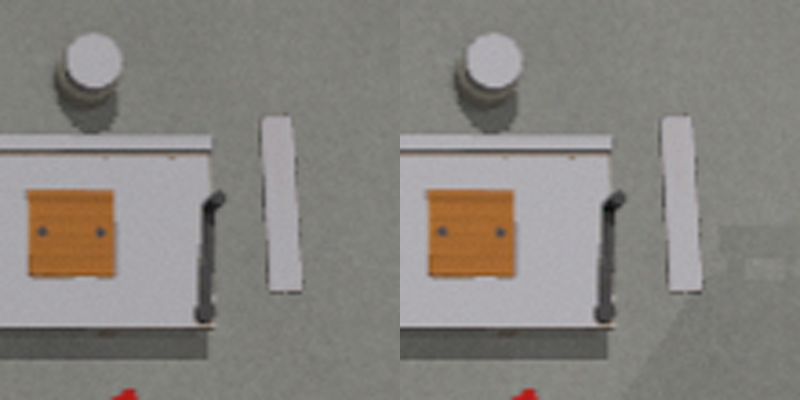

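View pics/s10.png

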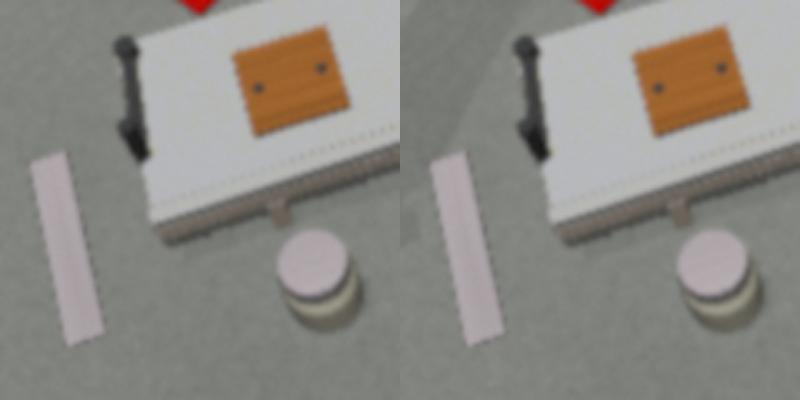

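Before (left) and after (right), the square, right stop, ruler and jar look identical in both views. I'm handing the job in.

```bash
python3 -c "
from cell import sign_off; print(sign_off())"
```

```text
the job is handed in; nothing more can be done
None
```

The left stop is open and the oblong plate now sticks out past the left end of the ledge by about a third. I swung the stop open by pushing its post with the closed fingertips. Then I pushed the plate along the ledge from its inner end with both fingertips, without grasping or lifting anything. The job was handed in at about 14 s of the 56 s allowed; no verdict was reported.

**Last checks:**
- **Plate:** its centre is at ledge y of 0.200 m in both cameras (0.185–0.213 allowed), about 40 mm past the end. It lies flat and straight to within about 1°.
- **Left stop:** still open, at about 1.53 rad.
- **Right stop, square plate, ruler and jar:** they look the same before and after in both views.
- **Stamp, carton and tape:** no pixel change in the top view. The notepad showed some change there because the plate now overlaps its edge in that view; it looks unmoved.
- **Robot:** clear of everything, about 0.24 m above the table and beyond the right end of the ledge.

One small disagreement: just before the last push, the camera put the plate's centre about 4 mm further out than the fingertip position did. I aimed the last push between the two, and the cameras then agreed to within 1 mm. No checks failed.

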